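# Hold the letter clip open over the meter card

## Robot

A 7-joint arm with a two-finger parallel gripper is mounted at the origin on the work surface. World frame = base frame: x ahead of the robot, y to its left, z up, the work surface at z = 0. Lengths are in m, angles in rad, forces in N, time in s.
With the tool pointing down it reaches from about 0.4 to 0.875 m from the base axis. Payload 19.3 kg.
Tool frame: the origin (TCP) lies on the mounting face of the last link; the fingertips stand 173 mm ahead of it and the grasp point (between the pads) lies 155 mm ahead of it; z points along the fingers, y is the line along which they close (so a half turn about z gives the same grasp; the last joint's range is limited). The gripper opens to 85 mm and grips with 20 to 120 N. Pads are 22 mm wide; open, the fingers measure 114 mm over their backs; the gripper's body (76 mm by 85 mm) begins 54 mm behind the grasp point. The pads swing forward as they close: fully open they stand 13 mm farther back than shut.
Start: joints at [-1.371, 0.521, -0.036, 1.599, 0.021, 1.021, -0.113], TCP at [0.167, 0.602, 0.405] pointing down, gripper open.
Joint ranges: [-2.91, 2.91], [-0.3, 2.13], [-1.5, 1.42], [0.17, 2.43], [-1.26, 4.41], [0.16, 1.93], [-2.52, 2.52]. Speed limits (rad/s): [1.89, 1.89, 2.39, 2.39, 3.01, 3.01, 3.01].

## Interface

Orientations are given as [roll, pitch, yaw] about the fixed x, y, z axes, in that order (R = Rz(yaw) Ry(pitch) Rx(roll)).
In Python, from workcell import bot, vision gives the robot as it stands.
- The arm moves only by the shell command python3 -m creep 'ROWS' [FORCE]. ROWS is JSON, a list that holds one entry, the list of rows, each a list of 7 numbers: the opening, from -1 (shut) to 1 (fully open), then the shift along the tool's x, y, z in cm, then the turn, a rotation vector about the tool's x, y, z in rad. In form: [[[grip, tx, ty, tz, rx, ry, rz], ...]]. A call has 1 to 12 rows; each row shifts and turns the commanded pose from where the row before left it, along the tool's axes as they then stand; what a row does not reach is not made up. A row lasts 1/8 s, in which the tool goes at most 62.5 mm and 10.7 degrees, less where a joint would pass 70% of its speed; a pose out of reach is approached as far as the arm can. A call with a gripper value outside its range is refused whole. The fingers move at their own pace and stop on an object; FORCE is the grip in N (left out, the last holds). Time passes only in rows, so rows that do not move let the fingers close. It gives the time, the measured TCP pose, the force, the opening and the grip force at its end, in the units of the state.
- bot.observe(): the state, without advancing time (a new reading comes with each control period).
- vision.grab_frame(name): name is "side" or "top"; returns a dict with "image" (480x640x3 uint8, blue, green, red), "depth" (480x640 float32, m along the optical axis (not along the pixel's ray), 0 where there is no reading), "fovy" (degrees; the focal length in pixels is half the picture's height over the tangent of half this angle, whatever the lens; pixels are square), "cx", "cy" (the principal point, pixels), "k1" (the pictures are not rectified: a ray, as slopes to the right and down, at radius r is drawn at 1 + k1 r^2 times it, then the intrinsics apply), "cam_to_world" (4x4, takes a point from camera to world coordinates). Camera axes: x right, y down, z forward; pixel columns grow to the right and rows downward; lengths in m; the calibration is good to about 2 mm. A picture is of the moment at which its call begins.
- bot.job_done(): hands the job in; it is judged then, once.
The state is a dict: "clock": time; "qpos": joint angles; "qd": joint speeds; "joint_efforts": joint torques, N m; "position": TCP position; "tool_rot": TCP orientation; "force": force on the tool from outside, world axes, zero at the start; "moment": the same for the moment, N m; "grip_width": finger opening in m; "finger_force": force on a finger pad.
Only numpy, scipy, OpenCV 4.12 (cv2) and the standard library are available. Lean on these libraries where they do the work, as an engineer would, in place of code of your own. Each camera call takes 0.05 s, during which the arm holds its last target. There are 200 camera calls.

## Task

Squeeze the handles of the wider letter clip to open it off the letter rack, carry it to the meter-reading card standing in the wooden block, and hold it gaping over the middle of the card's top edge, one jaw well down each side (a centimetre or two) and neither jaw touching the card, so that I can slip this month's reading in. Finish while still holding the clip squeezed open there: do not let go or let it snap shut on the card, do not shift the card, and leave the other clip and everything else on the table where it is.

Things in the scene. Friction and masses are not known exactly. Their poses are not given: they have to be found in the camera images.
- clip: the wider of two steel bulldog letter clips biting the rack's front panel, handles up: 64 mm wide along y (hinge axis), 87 mm tall, 85 g. Origin on the hinge pin, mid-width; z to the handles, x the way they squeeze. Handles 40 mm wide, ends 43 mm above the pin, 45 mm over the outsides (about 21 fully squeezed, then nearly parallel). The frame is the -x leaf's: it tilts by half the opening
- clip_leaf (a joint): opening angle of the wider clip, rad: 0 with the jaws 4 mm apart as on the rack's panel, 0.5 at the stop with the jaw tips about 24 mm apart. The spring always closes it: about 7 N at the handle ends to start opening it, 10 N at the stop
- clip_jaw_a (a point): tip of the wider clip's -x jaw: lower inner edge of its flat 64 mm wide lip, mid-width, 42 mm below the pin. The coil (5.5 mm radius) round the pin limits how deep an edge goes in
- clip_jaw_b (a point): tip of the wider clip's +x jaw: lower inner edge of the lip, mid-width
- small_clip: the narrower letter clip, the same shape, 34 mm wide and 61 mm tall, biting the same panel edge 120 mm from the wider one (either may be on the left); origin on its hinge pin. To be left alone
- rack: wooden letter rack, fixed: base 150 x 260 mm (x, y), front panel 240 mm wide (along y) and 4 mm thick, 50 mm on the -x side of the middle, top edge 100 mm up; letters behind it up to 120 mm high, back panel 125 mm high. Origin at the centre of its underside
- card: the meter-reading card in its stand, loose, 0.7 kg in all: a stiff upright card 4 mm thick (along x), 170 mm wide (along y), ruled like a form on both faces, in a dark wooden block 70 x 200 x 27 mm. Origin at the centre of the block's underside, z up, x square to the card
- card_edge (a point): middle of the card's top edge, 145 mm above the table
- key_bowl: white key bowl, 124 mm across, 42 mm high; bystander
- tea_tin: square tin with a lid, 89 mm wide, 108 mm high; bystander
- candle_jar: amber candle jar, 69 mm across, 90 mm high, between rack and card; bystander
- polish_tin: flat shoe-polish tin, 84 mm across, 27 mm high; bystander
- shoe_brush: wooden shoe brush, 150 x 48 x 42 mm; bystander
- glasses_case: black glasses case, 158 x 62 x 46 mm; bystander
- photo_frame: small wooden photo frame on a strut, 120 mm wide, 148 mm high; bystander
Mind the look-alikes: they are no part of the job. Leave any green or yellow look-alike of the clip alone. What is shaped like the card but pink is not meant.

How it is judged:
On the way:
1. the wider clip is squeezed open and lifted clear of the rack (value of joint clip_leaf above 0.25 rad and z of each of clip_jaw_a, clip_jaw_b in the frame of rack above 0.11 m and contact force between the fingers and clip above 2 N and contact force between clip and rack below 0.5 N), for 0.2 s.
At the end, for the whole second after the job is handed in: The fingers hold the wider clip squeezed open (at least 0.3 rad) and still, one jaw tip on each side of the card and at least 8 mm below its top edge, within 30 mm of the middle of that edge, the clip not touching the card (under 0.5 N), the card upright and within 15 mm of where it stood (value of joint clip_leaf above 0.3 rad and contact force between the fingers and clip above 3 N and contact force between clip and card below 0.5 N and linear speed of clip below 0.03 m/s and z of each of clip_jaw_a, clip_jaw_b in the frame of card below 0.137 m and y of clip_jaw_a in the frame of card between -0.03 and 0.03 m and ((x of clip_jaw_a in the frame of card below -0.0025 m and x of clip_jaw_b in the frame of card above 0.0025 m) or (x of clip_jaw_b in the frame of card below -0.0025 m and x of clip_jaw_a in the frame of card above 0.0025 m)) and distance of card from where it was at the start of the episode below 0.015 m and angle between card's own z axis and vertical below 0.05 rad); the arm keeps its last pose, push and grip.
It fails at once if the clip was dragged along the rack's panel while still biting it (value of joint clip_leaf below 0.08 rad and contact force between clip and rack above 2 N and distance of clip from where it was at the start of the episode above 0.012 m).
It fails at once if the clip snapped shut on the card (value of joint clip_leaf below 0.2 rad and contact force between clip and card above 2 N).
It fails at once if the card was shifted or tipped (distance of card from where it was at the start of the episode above 0.03 m or angle between card's own z axis and vertical above 0.3 rad).
It fails at once if the narrower clip was disturbed (distance of small_clip from where it was at the start of the episode above 0.015 m).
It fails at once if something else on the table was disturbed (distance of any of key_bowl, tea_tin, candle_jar, polish_tin, shoe_brush, glasses_case, photo_frame from where it was at the start of the episode above 0.03 m).
It also fails if it takes over 45 s, if anything falls off the work surface, if the arm or the gripper's body presses on something with over 40 N, if the wrist force passes 120 N, or if a joint passes its speed limit or range.

## Working session

There is one attempt and no reset: what is moved stays moved. The work goes in short steps, Python scripts to look and compute and a shell command to move; the robot and the scene stay as the last step left them, time stands still between calls to the robot, and variables do not carry over. Pictures are saved under pics/ and viewed, at most 10 in all, crops included, and the job is handed in when it is done.

```bash
mkdir -p pics; cat > h.py <<'E'
import numpy as np, cv2, pickle
from workcell import bot, vision
def grab(n,tag):
    f=vision.grab_frame(n); pickle.dump(f,open(f'pics/{n}{tag}.pkl','wb')); cv2.imwrite(f'pics/{n}{tag}.png',f['image']); return f
def load(n,tag): return pickle.load(open(f'pics/{n}{tag}.pkl','rb'))
def ray(f,u,v):
    F=240/np.tan(np.radians(f['fovy'])/2); d=np.array([(u-f['cx'])/F,(v-f['cy'])/F]); s=d.copy()
    for _ in range(20): s=d/(1+f['k1']*(s@s))
    return np.array([*s,1.])
def pt(f,u,v,z=None):
    T=np.array(f['cam_to_world']); r=ray(f,u,v)
    return (T@np.array([*(r*(f['depth'][int(v),int(u)] if z is None else z)),1]))[:3]
def line(f,u,v):
    T=np.array(f['cam_to_world']); r=T[:3,:3]@ray(f,u,v); return T[:3,3],r/np.linalg.norm(r)
def atz(f,u,v,z):
    o,d=line(f,u,v); return o+d*(z-o[2])/d[2]
def tri(a,b):
    (o,d),(p,e)=a,b; A=np.stack([d,-e],1); t=np.linalg.lstsq(A,p-o,rcond=None)[0]
    x,y=o+d*t[0],p+e*t[1]; return (x+y)/2,np.linalg.norm(x-y)
E
python3 - <<'E'
from h import *
for n in('side','top'):
    f=grab(n,'0'); print(n,f['fovy'],f['cx'],f['cy'],f['k1'],np.round(f['cam_to_world'],3).tolist())
print(bot.observe())
E
```

```text
side 44.898421761516154 312.31976816716366 240.77800602292064 -0.0193201324491149 [[0.817, -0.287, 0.499, -0.065], [-0.576, -0.41, 0.707, -0.879], [0.002, -0.866, -0.501, 0.693], [0.0, 0.0, 0.0, 1.0]]
top 56.04897005945153 314.1030541426577 241.82462973032395 -0.11171621857255329 [[0.002, -0.995, 0.102, 0.444], [-0.999, -0.007, -0.041, -0.031], [0.041, -0.102, -0.994, 1.01], [0.0, 0.0, 0.0, 1.0]]
{'clock': 0.1, 'qpos': array([-1.37117637,  0.52196552, -0.0363233 ,  1.59992593,  0.02119267,
        1.02109368, -0.11279023]), 'qd': array([-0.00053876, -0.00234189,  0.00019083, -0.00152476,  0.00017217,
        0.00055334,  0.00169192]), 'joint_efforts': array([ 2.37353473e-03, -9.28493142e+01,  1.98351748e+00, -3.70527828e+01,
        1.81135040e-02,  5.54429062e-03, -1.88590434e-06]), 'position': array([0.16658898, 0.60226983, 0.40418529]), 'tool_rot': array([-3.14058696e+00,  6.53886345e-05,  2.87176366e+00]), 'force': array([0.74777921, 0.34169597, 0.36287062]), 'moment': array([-0.00753975,  0.00138571,  0.02475786]), 'finger_force': 0.0, 'grip_width': 0.08523520924811684}
```

View pics/top0.png

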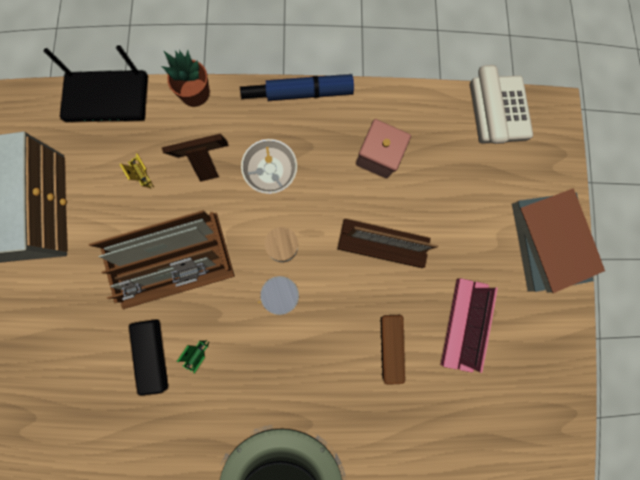

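View pics/side0.png

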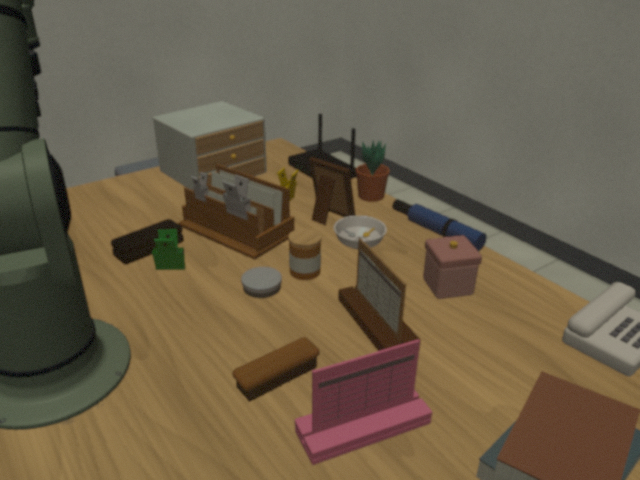

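The top view has the rack at about (165,260), with the wider clip at (190,270) and the narrow one at (130,288). The dark card is at (387,243). The side view shows the clips at (235,195) and (200,187), and the card at (380,285). I'll enlarge these next.

```bash
python3 - <<'E'
from h import *
t=load('top','0')['image'];s=load('side','0')['image']
def c(im,x,y,w,h,k):return cv2.resize(im[y:y+h,x:x+w],(w*k,h*k),interpolation=cv2.INTER_CUBIC)
a=np.hstack([c(t,155,245,80,60,5),c(s,180,160,80,60,5)])
b=np.hstack([c(t,330,210,110,82,4)[:328,:400],c(s,330,235,100,82,4)])
cv2.imwrite('pics/c1.png',np.vstack([a,b[:300]]))
E
```

```text
(no output)
```

View pics/c1.png

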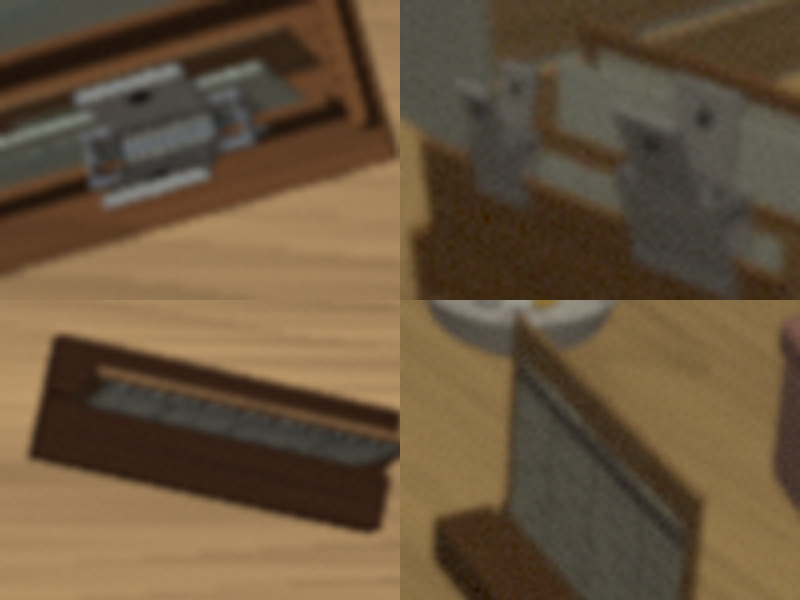

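```bash
python3 - <<'E'
from h import *
t=load('top','0');s=load('side','0')
def T(n,a,b): p,e=tri(line(t,*a),line(s,*b)); print(n,p.round(4),'err',round(e,4))
T('front h',(186.4,282.4),(229.8,185.3)); T('back h',(181,261.6),(242.5,178.2))
T('f L',(176,285.4),(223.4,183));T('f R',(196.6,279.4),(236,188))
T('card L',(354.5,227.8),(359.2,239.5)); T('card R',(437,246.5),(404.2,285))
for z in(.1386,): print([atz(t,*q,z).round(4) for q in [(176,285.4),(196.6,279.4),(170.6,264.4),(191.4,258.6),(186.4,282.4),(181,261.6)]])
# depth cluster: card top, handles
def cloud(f,u0,u1,v0,v1):
    return np.array([[*pt(f,u,v),u,v] for v in range(v0,v1) for u in range(u0,u1) if f['depth'][v,u]>0])
c=cloud(t,345,445,215,275); m=c[c[:,2]>.135]; print('card top n',len(m),m[:,:3].mean(0),m[:,2].max())
k=cv2.fitLine(m[:,:2].astype(np.float32),cv2.DIST_HUBER,0,.01,.01).ravel(); q=(m[:,:2]-k[2:])@k[:2]; print(k,q.min(),q.max(), k[2:]+k[:2]*(q.min()+q.max())/2)
c=cloud(t,165,205,252,290); m=c[c[:,2]>.128]; print('handles',len(m));
for r in m: print(r.round(3))
E
```

```text
front h [0.4547 0.1723 0.1631] err 0.0029
back h [0.493  0.183  0.1663] err 0.0021
f L [0.449  0.1917 0.1629] err 0.0032
f R [0.4601 0.1536 0.1622] err 0.0022
card L [ 0.5619 -0.1458  0.1409] err 0.0005
card R [ 0.5258 -0.3095  0.142 ] err 0.0001
[array([0.4477, 0.199 , 0.1386]), array([0.4596, 0.1593, 0.1386]), array([0.4881, 0.2107, 0.1386]), array([0.4996, 0.1704, 0.1386]), array([0.4537, 0.1789, 0.1386]), array([0.4937, 0.1905, 0.1386])]
card top n 238 [ 0.54485249 -0.2268834   0.14338749] 0.14865419778676903
[ 0.21318693  0.97701144  0.5463245  -0.21959163] -0.09356034084659871 0.07590306643619561 [ 0.54444234 -0.22821731]
handles 469
[5.01e-01 1.67e-01 1.66e-01 1.90e+02 2.57e+02]
[4.99e-01 1.72e-01 1.68e-01 1.87e+02 2.58e+02]
[4.99e-01 1.70e-01 1.70e-01 1.88e+02 2.58e+02]
[4.99e-01 1.68e-01 1.67e-01 1.89e+02 2.58e+02]
[4.99e-01 1.67e-01 1.66e-01 1.90e+02 2.58e+02]
[4.99e-01 1.64e-01 1.68e-01 1.91e+02 2.58e+02]
[4.97e-01 1.80e-01 1.66e-01 1.83e+02 2.59e+02]
[4.97e-01 1.77e-01 1.69e-01 1.84e+02 2.59e+02]
[4.97e-01 1.76e-01 1.67e-01 1.85e+02 2.59e+02]
[4.97e-01 1.74e-01 1.67e-01 1
[... 20890 characters left out ...]
0e-01 1.90e-01 1.68e-01 1.77e+02 2.84e+02]
[4.50e-01 1.87e-01 1.69e-01 1.78e+02 2.84e+02]
[4.50e-01 1.85e-01 1.70e-01 1.79e+02 2.84e+02]
[4.50e-01 1.84e-01 1.67e-01 1.80e+02 2.84e+02]
[4.50e-01 1.82e-01 1.69e-01 1.81e+02 2.84e+02]
[4.50e-01 1.80e-01 1.68e-01 1.82e+02 2.84e+02]
[4.50e-01 1.78e-01 1.69e-01 1.83e+02 2.84e+02]
[4.48e-01 1.93e-01 1.68e-01 1.75e+02 2.85e+02]
[4.48e-01 1.91e-01 1.67e-01 1.76e+02 2.85e+02]
[4.48e-01 1.89e-01 1.70e-01 1.77e+02 2.85e+02]
[4.48e-01 1.88e-01 1.68e-01 1.78e+02 2.85e+02]
[4.48e-01 1.85e-01 1.69e-01 1.79e+02 2.85e+02]
[4.48e-01 1.84e-01 1.68e-01 1.80e+02 2.85e+02]
[4.46e-01 1.91e-01 1.70e-01 1.76e+02 2.86e+02]
[4.47e-01 1.89e-01 1.68e-01 1.77e+02 2.86e+02]
```

The crops show the handle-end strips of the wider clip at about (186.4,282.4) and (181,261.6) in the top view. The card's top edge runs from (354.5,227.8) to (437,246.5). Two views and depth agree: handle ends at z≈0.167, card top at z≈0.143. I'll refine the yaw and centre before moving.

```bash
python3 - <<'E'
from h import *
for n,u0,u1,v0,v1 in (('top',165,205,252,290),('side',215,255,165,200)):
    f=load(n,'0'); c=np.array([pt(f,u,v) for v in range(v0,v1) for u in range(u0,u1) if f['depth'][v,u]>0])
    m=c[(c[:,2]>.163)&(np.hypot(c[:,0]-.474,c[:,1]-.179)<.045)]
    a=m[(m[:,:2]-[.4737,.1785])@[.95,.31]<0]; b=m[(m[:,:2]-[.4737,.1785])@[.95,.31]>0]
    for g in(a,b):
        k=cv2.fitLine(g[:,:2].astype(np.float32),cv2.DIST_HUBER,0,.01,.01).ravel()
        print(n,len(g),g.mean(0).round(4),'z95',np.percentile(g[:,2],95).round(4),'normal yaw',np.degrees(np.arctan2(-k[0],k[1])).round(1)%180)
    print(np.round([cv2.minAreaRect(m[:,:2].astype(np.float32))[0]],4),cv2.minAreaRect(m[:,:2].astype(np.float32))[1:])
f=load('top','0'); c=np.array([pt(f,u,v) for v in range(225,310) for u in range(95,240) if f['depth'][v,u]>0])
m=c[(c[:,2]>.092)&(c[:,2]<.106)]; print(len(m))
s=bot.observe(); print(s['qpos'].round(3))
E
```

```text
top 61 [0.454  0.1733 0.1687] z95 0.1707 normal yaw 17.199997
top 63 [0.4929 0.1838 0.1685] z95 0.171 normal yaw 16.600006
[[0.4734 0.1788]] ((0.045750413089990616, 0.04177401214838028), 16.414209365844727)
side 46 [0.4538 0.1713 0.1677] z95 0.1704 normal yaw 17.300003
side 55 [0.4913 0.1832 0.1668] z95 0.17 normal yaw 15.699997
[[0.4723 0.1777]] ((0.046326152980327606, 0.04527910053730011), 16.155731201171875)
1314
[-1.371  0.522 -0.036  1.6    0.021  1.021 -0.113]
```

```bash
python3 -m creep '[[[1,-4.1,-3.3,0,0,0,0],[1,-4.1,-3.3,0,0,0,0],[1,-4.1,-3.3,0,0,0,0],[1,-4.1,-3.3,0,0,0,0],[1,-4.1,-3.3,0,0,0,0],[1,-4.1,-3.3,0,0,0,0],[1,-4.1,-3.3,0,0,0,0],[1,-4.1,-3.3,0,0,0,0],[1,-4.1,-3.3,0,0,0,0],[1,-4,-3,0,0,0,0]]]'
python3 -m creep '[[[1,0,0,0,0,0,0.17],[1,0,0,0,0,0,0.17],[1,0,0,0,0,0,0.17],[1,0,0,0,0,0,0.17],[1,0,0,0,0,0,0.17],[1,0,0,0,0,0,0.163],[1,0,0,0,0,0,0],[1,0,0,0,0,0,0]]]'
cat >> h.py <<'E'
def delta(x,y,z,ny):
    """shift (cm, tool axes) and tool-z turn to bring TCP to x,y,z with tool y along world azimuth ny (deg)"""
    from scipy.spatial.transform import Rotation as R
    s=bot.observe(); r=R.from_euler('xyz',s['tool_rot']); d=(r.inv().apply(np.array([x,y,z])-s['position'])*100)
    c,q=np.cos(np.radians(ny)),np.sin(np.radians(ny)); T=R.from_matrix(np.array([[-q,c,0],[c,q,0],[0,0,-1]]))
    T=R.from_matrix(np.column_stack([np.cross([c,q,0],[0,0,-1]),[c,q,0],[0,0,-1]]))
    print('shift cm',d.round(2),'turn',(r.inv()*T).as_rotvec().round(3),'t',s['clock'],'pos',s['position'].round(4),'rot',s['tool_rot'].round(3),'F',s['force'].round(1),'grip',round(s['grip_width'],4),round(s['finger_force'],1))
E
python3 -c "
from h import *
delta(.473,.178,.33,16.5)"
```

```text
clock: 1.35
position: [0.4744, 0.1766, 0.4047]
tool_rot: [-3.142, -0.0, 2.872]
force: [1.0, 0.7, 0.4]
grip_width: 0.0849
finger_force: 0.0
clock: 2.35
position: [0.4736, 0.1783, 0.4046]
tool_rot: [-3.141, 0.0, 1.863]
force: [0.4, -0.2, -0.4]
grip_width: 0.0852
finger_force: 0.0
shift cm [-0.01 -0.06  7.46] turn [-0.     0.     0.004] t 2.35 pos [0.4736 0.1783 0.4046] rot [-3.141  0.     1.863] F [ 0.4 -0.2 -0.4] grip 0.0852 0.0
```

```bash
python3 -m creep '[[[1,0,-0.05,3,0,0,0.004],[1,0,0,3,0,0,0],[1,0,0,2.85,0,0,0],[1,0,0,0,0,0,0]]]' 40
python3 - <<'E'
from h import *
s=grab('side','1')['image'];t=grab('top','1')['image']
c=lambda im,x,y:cv2.resize(im[y:y+100,x:x+80],(400,500),interpolation=cv2.INTER_CUBIC)
cv2.imwrite('pics/c2.png',np.hstack([c(s,195,125),c(t,150,225)])); delta(.473,.178,.316,16.5)
E
```

```text
clock: 2.85
position: [0.4728, 0.1777, 0.3149]
tool_rot: [-3.138, 0.001, 1.857]
force: [-0.4, 0.2, 0.7]
grip_width: 0.0854
finger_force: 0.0
shift cm [ 0.02 -0.04  0.09] turn [ 0.    -0.    -0.003] t 2.95 pos [0.4734 0.178  0.3169] rot [ 3.141 -0.     1.856] F [-0.6 -0.4  0.2] grip 0.0854 0.0
```

View pics/c2.png

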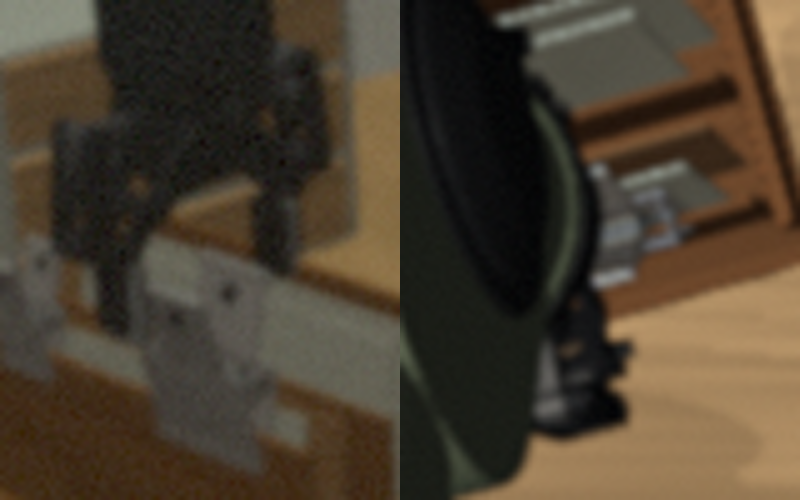

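The picture shows the fingers straddling both handles: front finger tip at about (115,330), back one at (280,270). Next I squeeze.

```bash
python3 -m creep '[[[0.1,0,0,0,0,0,0],[0.1,0,0,0,0,0,0],[0.1,0,0,0,0,0,0]]]' 40; python3 -m creep '[[[-1,0,0,0,0,0,0],[-1,0,0,0,0,0,0]]]' 40;python3 -m creep '[[[-1,0,0,0,0,0,0],[-1,0,0,0,0,0,0],[-1,0,0,0,0,0,0]]]' 40
```

```text
clock: 3.32
position: [0.4732, 0.1781, 0.3166]
tool_rot: [3.141, -0.0, 1.855]
force: [0.5, -0.6, -0.4]
grip_width: 0.0472
finger_force: 0.0
clock: 3.58
position: [0.4731, 0.178, 0.3162]
tool_rot: [-3.141, 0.0, 1.855]
force: [0.7, 0.5, -1.4]
grip_width: 0.0203
finger_force: 39.0
clock: 3.95
position: [0.4732, 0.178, 0.3162]
tool_rot: [-3.142, 0.0, 1.855]
force: [0.4, -0.7, -1.5]
grip_width: 0.0202
finger_force: 39.0
```

```bash
python3 -m creep '[[[-1,0,0,-1,0,0,0],[-1,0,0,-1.5,0,0,0],[-1,0,0,-2,0,0,0],[-1,0,0,-2.5,0,0,0],[-1,0,0,-2.5,0,0,0],[-1,0,0,-2.5,0,0,0],[-1,0,0,-2,0,0,0],[-1,0,0,0,0,0,0],[-1,0,0,0,0,0,0]]]'
python3 - <<'E'
from h import *
s=grab('side','2')['image'];t=grab('top','2')['image']
cv2.imwrite('pics/c3.png',np.hstack([cv2.resize(s[60:200,180:300],(480,560),interpolation=cv2.INTER_CUBIC)])); delta(.5442,-.228,.457,-12.3)
E
```

```text
clock: 5.08
position: [0.4729, 0.178, 0.4561]
tool_rot: [-3.141, -0.0, 1.855]
force: [0.1, -0.1, -1.6]
grip_width: 0.0204
finger_force: 39.1
shift cm [-40.97  -4.54  -0.11] turn [-0.001  0.     0.499] t 5.175 pos [0.473  0.178  0.4557] rot [-3.141  0.     1.855] F [-0.2  0.7 -1.1] grip 0.0203 39.1
```

View pics/c3.png

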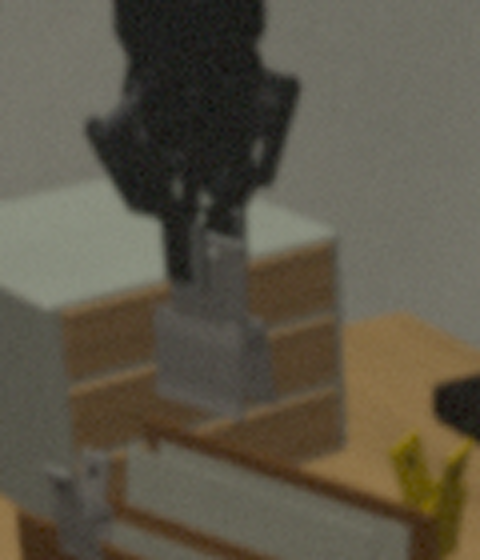

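The clip is clear of the rack, fully open, with its jaws at about crop (200,400). Now I carry it over to the card.

```bash
python3 -m creep '[[[-1,-2,-0.2,0,0,0,0],[-1,-4,-0.4,0,0,0,0],[-1,-4,-0.45,0,0,0,0],[-1,-4.5,-0.5,0,0,0,0],[-1,-4.5,-0.5,0,0,0,0],[-1,-4.5,-0.5,0,0,0,0],[-1,-4.5,-0.5,0,0,0,0],[-1,-4.5,-0.5,0,0,0,0],[-1,-4,-0.5,0,0,0,0],[-1,-3,-0.35,0,0,0,0],[-1,-1.47,-0.14,0,0,0,0]]]'
python3 -m creep '[[[-1,0,0,0,0,0,0.12],[-1,0,0,0,0,0,0.13],[-1,0,0,0,0,0,0.13],[-1,0,0,0,0,0,0.119],[-1,0,0,0,0,0,0],[-1,0,0,0,0,0,0],[-1,0,0,0,0,0,0]]]'
python3 - <<'E'
from h import *
s=grab('side','3')['image'];t=grab('top','3')['image']
cv2.imwrite('pics/c4.png',np.hstack([cv2.resize(s[130:290,310:430],(450,600),interpolation=cv2.INTER_CUBIC),cv2.resize(t[180:290,320:450][:,:],(350,296))[:296].repeat(1,0) if 0 else cv2.copyMakeBorder(cv2.resize(t[180:290,330:430],(350,385)),0,215,0,0,0)])); delta(.5442,-.228,.36,-12.3)
E
```

```text
clock: 6.55
position: [0.5442, -0.2294, 0.4555]
tool_rot: [-3.14, -0.0, 1.853]
force: [0.0, 0.9, -0.3]
grip_width: 0.0205
finger_force: 39.1
clock: 7.42
position: [0.5443, -0.2279, 0.4562]
tool_rot: [-3.142, -0.0, 1.357]
force: [0.1, 0.0, -0.9]
grip_width: 0.0204
finger_force: 39.1
shift cm [-0.   -0.01  9.62] turn [-0. -0.  0.] t 7.525 pos [ 0.5443 -0.228   0.4562] rot [-3.142 -0.     1.357] F [-0.  -0.1 -1.5] grip 0.0204 39.1
```

View pics/c4.png

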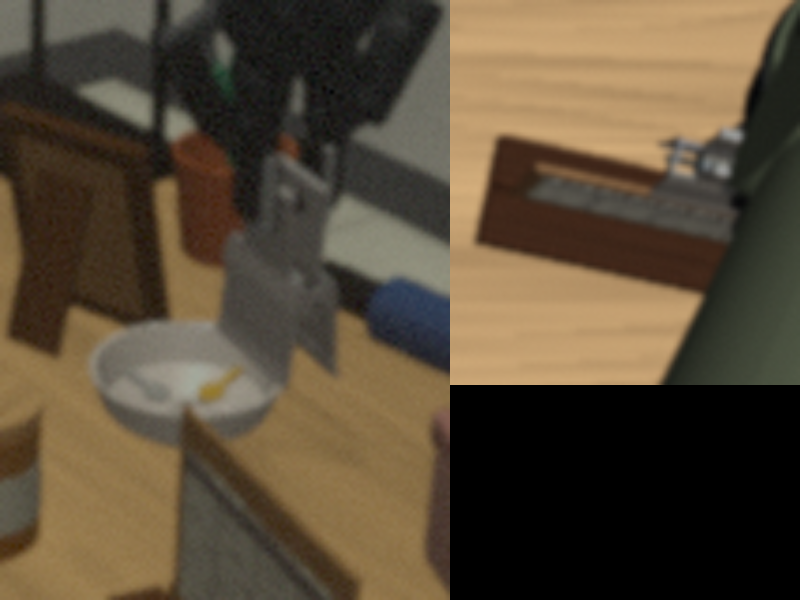

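The clip hangs open above the card, with its hinge axis along the card. Front jaw corners are at about (368,218) and (386,233), and the rear jaw corner is at (399,229). I'll measure the tips against the card from the side depth.

```bash
python3 - <<'E'
from h import *
f=load('side','3'); C=np.array([.5442,-.228]); n=np.array([np.cos(np.radians(-12.3)),np.sin(np.radians(-12.3))]); t=np.array([-n[1],n[0]])
for q in [(369.5,217),(377,224),(385,231),(398,228)]:
    p=pt(f,*q); print(q,'normal,along mm',((p[:2]-C)@n*1e3).round(1),((p[:2]-C)@t*1e3).round(1),'z',p[2].round(4))
c=np.array([pt(f,u,v) for v in range(160,300) for u in range(355,410) if f['depth'][v,u]>0])
l=np.column_stack([(c[:,:2]-C)@n,(c[:,:2]-C)@t,c[:,2]])*1e3
m=l[(abs(l[:,0])<30)&(abs(l[:,1])<45)&(l[:,2]>190)]
for s,g in(('neg',m[m[:,0]<-8]),('pos',m[m[:,0]>5])):
    print(s,len(g),'zmin',np.percentile(g[:,2],2).round(1)); b=g[g[:,2]<np.percentile(g[:,2],2)+12]; print(' low mean',b.mean(0).round(1),'range normal',np.percentile(b[:,0],[5,95]).round(1),'along',np.percentile(b[:,1],[2,98]).round(1))
k=l[(abs(l[:,0])<8)&(l[:,2]>138)&(l[:,2]<152)&(abs(l[:,1])<95)]; print('card top',len(k),k.mean(0).round(1),np.percentile(k[:,1],[1,99]),np.percentile(k[:,2],95))
E
```

```text
(369.5, 217) normal,along mm -12.1 27.4 z 0.2193
(377, 224) normal,along mm -12.0 -0.1 z 0.219
(385, 231) normal,along mm -12.4 -28.7 z 0.22
(398, 228) normal,along mm 12.9 -28.2 z 0.2201
neg 1046 zmin 219.4
 low mean [-12.6  -2.1 224.2] range normal [-14.6 -10.7] along [-32.9  31.4]
pos 691 zmin 221.0
 low mean [ 11.9 -16.7 225.4] range normal [10.2 13.7] along [-32.3   1.6]
card top 278 [ -1.4  -8.8 143. ] [-86.01805348  80.98131925] 146.54938157798344
```

```bash
python3 -m creep '[[[-1,0,0,2.5,0,0,0],[-1,0,0,2.5,0,0,0],[-1,0,0,1,0,0,0],[-1,0,0,0.8,0,0,0],[-1,0,0,0.7,0,0,0],[-1,0,0,0.7,0,0,0],[-1,0,0,0.6,0,0,0],[-1,0,0,0,0,0,0],[-1,0,0,0,0,0,0]]]'
python3 - <<'E'
from h import *
f=grab('side','4');s=f['image']
cv2.imwrite('pics/c5.png',cv2.resize(s[170:320,320:440],(480,600),interpolation=cv2.INTER_CUBIC)); delta(.5442,-.228,.368,-12.3)
C=np.array([.5442,-.228]); n=np.array([np.cos(np.radians(-12.3)),np.sin(np.radians(-12.3))]); t=np.array([-n[1],n[0]])
c=np.array([pt(f,u,v) for v in range(190,320) for u in range(340,420) if f['depth'][v,u]>0])
l=np.column_stack([(c[:,:2]-C)@n,(c[:,:2]-C)@t,c[:,2]])*1e3
g=l[(l[:,0]<-7)&(l[:,0]>-25)&(abs(l[:,1])<40)&(l[:,2]>100)]; print('neg jaw zmin',np.percentile(g[:,2],2))
k=l[(abs(l[:,0])<6)&(l[:,2]>125)&(l[:,2]<152)&(abs(l[:,1])<95)&(abs(l[:,1])>40)]; print('card',k.mean(0),np.percentile(k[:,2],97))
E
```

```text
clock: 8.65
position: [0.5444, -0.228, 0.3684]
tool_rot: [3.141, 0.0, 1.356]
force: [0.3, -0.6, -1.2]
grip_width: 0.0205
finger_force: 39.2
shift cm [-0.   -0.02  0.04] turn [ 0.  0. -0.] t 8.7 pos [ 0.5444 -0.228   0.3684] rot [3.141 0.    1.356] F [ 0.8 -0.3 -0.4] grip 0.0204 39.2
neg jaw zmin 132.40222386877312
card [ -1.67720223 -21.26282027 136.76644504] 146.34648274320688
```

View pics/c5.png

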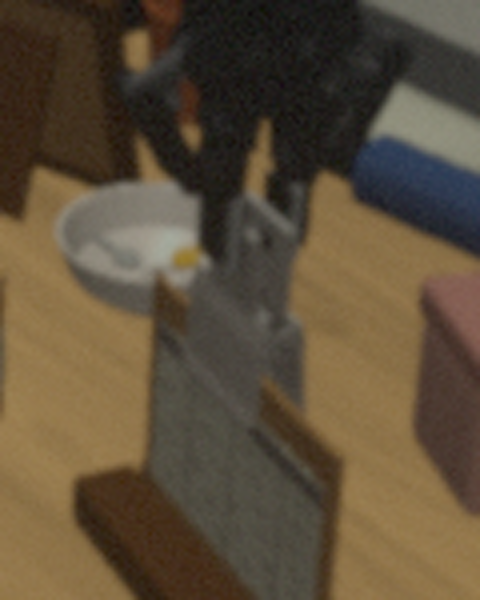

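The near jaw covers the middle of the top edge, with its lower edge running from about (190,350) to (262,415). The rear jaw is behind the card and nothing is touching. I'll go 4 mm deeper for margin, let it settle, and hand in.

```bash
python3 -m creep '[[[-1,0,0,0.2,0,0,0],[-1,0,0,0.2,0,0,0],[-1,0,0,0,0,0,0],[-1,0,0,0,0,0,0],[-1,0,0,0,0,0,0],[-1,0,0,0,0,0,0]]]' && python3 -c "
from h import *
print(bot.job_done())"
```

```text
clock: 9.45
position: [0.5444, -0.228, 0.3643]
tool_rot: [3.141, 0.0, 1.356]
force: [-0.2, 0.3, -0.6]
grip_width: 0.0203
finger_force: 39.2
the job is handed in; nothing more can be done
None
```

The wider clip is held squeezed open over the middle of the card's top edge, one jaw about 15–20 mm down each side with no sign of contact, and the job was handed in at about 9.5 s; no verdict was returned.

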